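# Hold a bookend's flap with the hinge knuckles in line

## Robot

A 6-joint arm with a two-finger parallel gripper is mounted at the origin on the work surface. World frame = base frame: x ahead of the robot, y to its left, z up, the work surface at z = 0. Lengths are in m, angles in degrees, forces in N, time in s.
With the tool pointing down it reaches from about 0.3 to 0.75 m from the base axis. Payload 8.5 kg.
Tool frame: the origin (TCP) lies at the very end of the fingers, on their centre line; the grasp point (between the pads) lies 19 mm behind it (env.pinch_z is the distance from the TCP to the grasp point, in m); z points along the fingers, y is the line along which they close (so a half turn about z gives the same grasp; the last joint's range is limited). The gripper opens to 85 mm and grips with 20 to 120 N. Pads are 22 mm wide; open, the fingers measure 114 mm over their backs; the gripper's body (76 mm by 85 mm) begins 54 mm behind the grasp point. The pads swing forward as they close: fully open they stand 13 mm farther back than shut.
Start: joints at [55.674, 21.807, 74.336, -0, 83.858, -12.336], TCP at [0.206, 0.51, 0.231] pointing down, gripper open.
Joint ranges: [-178.18, 178.18], [-50.72, 133.34], [12.68, 142.11], [-81.47, 261.47], [9.98, 163.14], [-165.26, 165.26]. Speed limits (degrees/s): [136.94, 136.94, 180, 180, 180, 180].

## Interface

Orientations are given as a 3x3 rotation matrix whose columns are the frame's x, y, z axes.
In Python, from rig import env, viewer gives the robot as it stands.
- The arm moves only by the tool drive_tool, never from a script. Its argument "series" is a list of rows, each a list of 3 entries, a list of its own where there are three numbers: the shift along the tool's x, y, z in m, then the turn about the tool's z in degrees, then the finger opening in m, from 0 to 0.0854. A call has 1 to 20 rows; each row is the pose to reach, as a shift and turn from the pose commanded when the call began, along the tool's axes at that moment; what a row does not reach only later rows make up. A row lasts 1/10 s, in which the tool goes at most 50 mm and 8.59 degrees, less where a joint would pass 70% of its speed; a pose out of reach is approached as far as the arm can. A call with a gripper value outside its range is refused whole. The fingers move at their own pace and stop on an object; "newtons" is the grip in N (left out, the last holds). Time passes only in rows, so rows that repeat a pose let the fingers close. It gives the time, the measured TCP pose, the force, the opening and the grip force at its end, in the units of the state.
- env.observe(): the state, without advancing time (a new reading comes with each control period).
- viewer.get_image(name): name is "side" or "top"; returns a dict with "img" (420x560x3 uint8, red, green, blue), "depth" (420x560 float32, m along the optical axis (not along the pixel's ray), 0 where there is no reading), "camera_matrix" (3x3 intrinsics, pixels), "rvec" (rotation vector, rad) and "tvec" (3), from world to camera coordinates, as OpenCV has them. Camera axes: x right, y down, z forward; pixel columns grow to the right and rows downward; lengths in m; the calibration is good to about 2 mm. A picture is of the moment at which its call begins.
- env.close_job(): hands the job in; it is judged then, once.
The state is a dict: "time_s": time; "q": joint angles; "qvel": joint speeds; "joint_efforts": joint torques, N m; "position": TCP position; "tool_rot": TCP orientation; "ft_force": force on the tool from outside, world axes, zero at the start; "wrist_torque": the same for the moment, N m; "grip_width": finger opening in m; "gripper_force": force on a finger pad.
Only numpy, scipy, OpenCV 4.12 (cv2) and the standard library are available. Lean on these libraries where they do the work, as an engineer would, in place of code of your own. Each camera call takes 0.05 s, during which the arm holds its last target. There are 200 camera calls.

## Task

One of the two wooden bookends is to get its flap back: the one beside which the loose hinge pin lies. Pick up the flap, bring its hinge knuckle into the gap between that bookend's two knuckles so that all three holes are in one line, ready for the pin, and keep holding it there without pressing it against the bookend: the program finishes while the gripper still holds the flap in place. Leave the pin and all the other things where they are.

Things in the scene. Friction and masses are not known exactly. Their poses are not given: they have to be found in the camera images.
- flap_board (a point): The loose flap: a wooden board 76 mm long (x), 46 mm wide (y), 20 mm thick (z), lying flat; about 0.12 kg. This point is the centre of the board, half-way up (10 mm above its underside). Its x axis points along the board to the end with the steel hinge knuckle. Take it across its 46 mm width.
- flap_knuckle (a point): Centre of the flap's knuckle: a steel tube, 24 mm outside, 14 mm bore, 26 mm long, its hole along this y axis. It lies 58 mm ahead (x) of the board's centre, 12 mm above the flap's underside, its axis 20 mm beyond the board's end, joined to it by a steel web 26 mm wide and 8 mm thick. Axes as the board's.
- left_gap (a point): Bookend at the robot's left (+y), immovable: point on its hinge axis midway between its two fixed steel knuckles (24 mm outside, 14 mm bore, 18 mm long), where the flap's knuckle centre belongs, 85 mm above the surface. y is the level hinge axis, z up, x points into the bookend. The gap is 32 mm wide, open in front (-x), above and below. Block 110 wide, 90 high, face 19 mm behind the axis.
- right_gap (a point): The same point on the like bookend at the robot's right (-y).
- pin: The loose steel hinge pin, 9 mm thick, 80 mm long with a short bent end, lying on the surface; origin under its middle. It lies on the outer side of one of the two bookends, 90 to 160 mm from that one's hinge point (over 300 mm from the other's), and so tells which one is to be done. Not to be touched.
- adapter: Orange plastic plug adapter, 45 x 36 x 26 mm with a short round stub, lying beside the other bookend. Origin under its middle. Bystander.
- cup: Stainless steel cup, 72 mm across the rim, 85 mm high, standing between the bookends. Origin under its middle. Bystander.
- coaster: Round glass coaster, 96 mm across, 8 mm thick. Origin under its middle. Bystander.
- roller: Black silicone mat roller, about 126 mm wide and 34 mm high with a handle towards -x. Origin under the middle of the roller. Bystander.
Things that resemble listed ones, but are neither listed nor needed, are in the scene too. Leave any black look-alike of the part that bears left_gap alone.

How it is judged:
By the outcome, as a careful person would: the job done as asked, in the order asked, and still so for the second after the job is handed in, while the arm keeps its last pose, push and grip.
It also fails if it takes over 42 s, if anything falls off the work surface, if the arm or the gripper's body presses on something with over 40 N, if the wrist force passes 120 N, or if a joint passes its speed limit or range.

## Working session

There is one attempt and no reset: what is moved stays moved. The work goes in short steps, Python scripts to look and compute and a tool call to move; the robot and the scene stay as the last step left them, time stands still between calls to the robot, and variables do not carry over. Pictures are saved under pics/ and viewed, at most 10 in all, crops included, and the job is handed in when it is done.

Besides the shell and the picture viewer there is one more tool, called after ">>>" in YAML: its name, and indented under it one key for each argument. drive_tool: Moves the arm, as the interface text tells. Its arguments: {"type":"object","properties":{"series":{"type":"array"},"newtons":{"type":"number"}},"required":["series"]}

```bash
mkdir -p pics
cat > h.py <<'E'
import numpy as np, cv2
from rig import env, viewer
def cap(n,save=None):
    d=viewer.get_image(n)
    if save: cv2.imwrite(save,cv2.cvtColor(d["img"],cv2.COLOR_RGB2BGR))
    np.savez(f"{n}.npz",**d); return d
def pts(d):
    K=np.array(d["camera_matrix"]);R=cv2.Rodrigues(np.array(d["rvec"],float))[0];t=np.array(d["tvec"]).ravel()
    z=d["depth"];v,u=np.mgrid[:z.shape[0],:z.shape[1]]
    c=np.stack([(u-K[0,2])/K[0,0]*z,(v-K[1,2])/K[1,1]*z,z],-1)
    P=(c-t)@R; P[z==0]=np.nan; return P
def ray(d,u,v,h):
    K=np.array(d["camera_matrix"]);R=cv2.Rodrigues(np.array(d["rvec"],float))[0];t=np.array(d["tvec"]).ravel()
    o=-R.T@t; r=R.T@np.linalg.solve(K,[u,v,1.]); return o+r*(h-o[2])/r[2]
E
python3 - <<'E'
from h import *
for n in("side","top"):
    d=cap(n,f"pics/{n}0.png"); R=cv2.Rodrigues(np.array(d["rvec"],float))[0]
    print(n,-R.T@np.array(d["tvec"]).ravel(),R[2],np.array(d["camera_matrix"])[0])
s=env.observe();print(s["position"],s["tool_rot"],s["time_s"])
E
```

```text
side [0.51567433 1.00911335 0.61440329] [ 0.0537392  -0.85746638 -0.51172601] [397.8696329   0.        280.5676573]
top [0.37790517 0.07751597 1.1035791 ] [ 0.18208915  0.03598106 -0.98262348] [405.10312682   0.         277.14635456]
[0.20580215 0.50975467 0.23078123] [[-9.27255760e-01  3.74427867e-01 -7.27070774e-04]
 [ 3.74428475e-01  9.27255173e-01 -1.07771790e-03]
 [ 2.70652520e-04 -1.27155613e-03 -9.99999155e-01]] 0.1
```

View pics/top0.png

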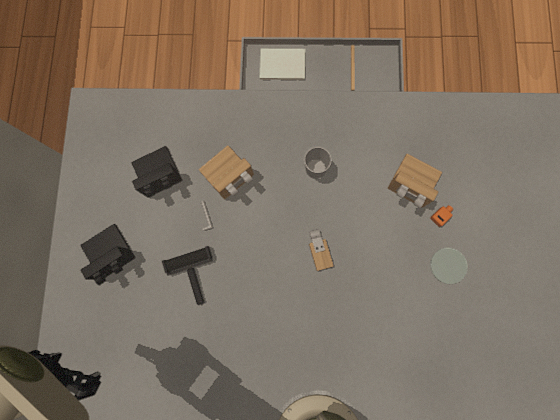

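View pics/side0.png

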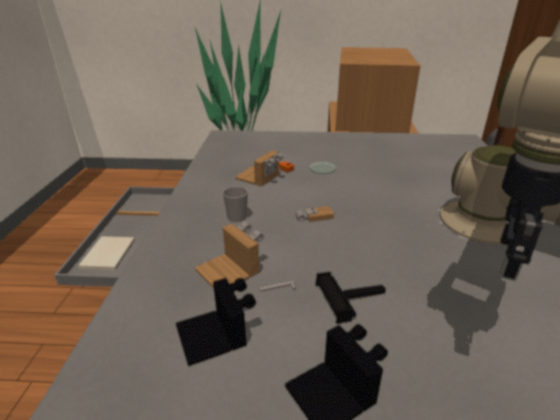

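Both views show the pin (top 207,215) just outside the left bookend (227,170), so the left one is to be done. The flap is at top (320,250) with its knuckle at (316,237). The two black bookends are look-alikes.

Run:
```python
from h import *
d=dict(np.load("top.npz"));P=pts(d);im=d["img"]
hsv=cv2.cvtColor(im,cv2.COLOR_RGB2HSV)
wood=((hsv[...,1]>70)&(hsv[...,0]>5)&(hsv[...,0]<28)&(hsv[...,2]>70)).astype(np.uint8); wood[:100]=0;wood[300:]=0
n,l,st,c=cv2.connectedComponentsWithStats(wood)
for i in range(1,n):
    if st[i,4]<60: continue
    q=P[l==i]; print(i,st[i],c[i].round(1),np.nanmedian(q,0).round(4),"zpct",np.nanpercentile(q[:,2],[5,50,95]).round(3))
    cn=max(cv2.findContours((l==i).astype(np.uint8),0,1)[0],key=len)
    h=np.nanpercentile(q[:,2],70)
    W=np.array([ray(d,*p[0],h)[:2] for p in cn],np.float32)
    print(cv2.minAreaRect(W*1000))
def crop(d,x,y,w,h,f):
    return cv2.resize(cv2.cvtColor(d["img"][y:y+h,x:x+w],cv2.COLOR_RGB2BGR),None,fx=f,fy=f,interpolation=cv2.INTER_CUBIC)
s=dict(np.load("side.npz"))
a=crop(d,195,140,75,65,5);b=crop(d,295,220,45,65,5);e=crop(s,190,210,90,80,5);f=crop(s,285,200,60,80,3)
o=np.zeros((600,800,3),np.uint8)[:]
o[:325,:375]=cv2.resize(a,(375,325));o[:325,380:605]=b;
e=cv2.resize(e,(310,275));o[325:,:310]=e;o[330:330+240,320:500]=f
cv2.imwrite("pics/c1.png",o)
# high points in the left bookend
for name,D,Q,box in(("top",d,P,(195,140,270,205)),("side",s,pts(s),(190,210,280,290))):
    x0,y0,x1,y1=box;sat=cv2.cvtColor(D["img"],cv2.COLOR_RGB2HSV)[...,1]
    m=np.zeros(sat.shape,bool);m[y0:y1,x0:x1]=1
    k=m&(sat<60)&(Q[...,2]>.07)&(Q[...,2]<.11)
    nn,ll,ss,cc=cv2.connectedComponentsWithStats(k.astype(np.uint8))
    for i in range(1,nn):
        if ss[i,4]>6: print(name,ss[i],cc[i].round(1),np.nanmean(Q[ll==i],0).round(4),np.nanmax(Q[ll==i],0).round(4))
k=(np.hypot(P[...,0]-.41,0)<9)&(hsv[...,1]<50)&(P[...,2]>.012);k[:225]=0;k[290:]=0;k[:,:295]=0;k[:,340:]=0
v,u=np.where(k);print("flapk",u.mean(),v.mean(),np.nanmean(P[k],0),np.nanmax(P[k],0))
```

```text
1 [   0  100   70   55 2520] [ 38.1 119.4] [ 1.1716  1.3329 -0.7514] zpct [-0.759 -0.751 -0.743]
((1124.625, 1375.1531982421875), (281.8000793457031, 353.3593444824219), 0.7331241965293884)
2 [ 199  145   55   54 1388] [224.8 169.9] [0.6905 0.2634 0.0135] zpct [0.008 0.013 0.091]
((674.8577880859375, 248.91685485839844), (107.77039337158203, 111.17404174804688), 43.53506088256836)
3 [ 388  154   54   53 1457] [416.3 178.1] [ 0.6767 -0.2553  0.0144] zpct [0.009 0.014 0.092]
((656.3817138671875, -241.38815307617188), (116.33245086669922, 107.30709075927734), 62.46648406982422)
6 [430 205  23  22 298] [441.9 215.1] [ 0.58   -0.3238  0.0244] zpct [0.002 0.024 0.029]
((582.0098266601562, -325.3576354980469), (36.57085037231445, 64.90554809570312), 45.06026077270508)
7 [309 239  25  32 408] [321.4 256.8] [ 0.4597 -0.0057  0.0193] zpct [0.014 0.019 0.023]
((467.4436340332031, -1.9932136535644531), (76.9480209350586, 47.347496032714844), 17.018003463745117)
top [240 171  13  13  92] [246.4 177.1] [0.6562 0.197  0.0916] [0.6739 0.2141 0.1002]
top [226 183  13  14  90] [231.6 189.4] [0.6226 0.2337 0.0915] [0.6409 0.2516 0.1004]
side [238 221  14  12  97] [245.  226.2] [0.6532 0.2012 0.0884] [0.6707 0.2132 0.0981]
side [249 230  15  12 106] [257.1 235.2] [0.6195 0.2384 0.0884] [0.6384 0.2515 0.0983]
side [213 280  34  10 187] [230.1 285.4] [0.6528 0.4171 0.0888] [0.6904 0.4307 0.0973]
flapk 316.9855769230769 240.16826923076923 [0.50488054 0.00840304 0.02159336] [0.53605053 0.02736552 0.02877413]
```

View pics/c1.png

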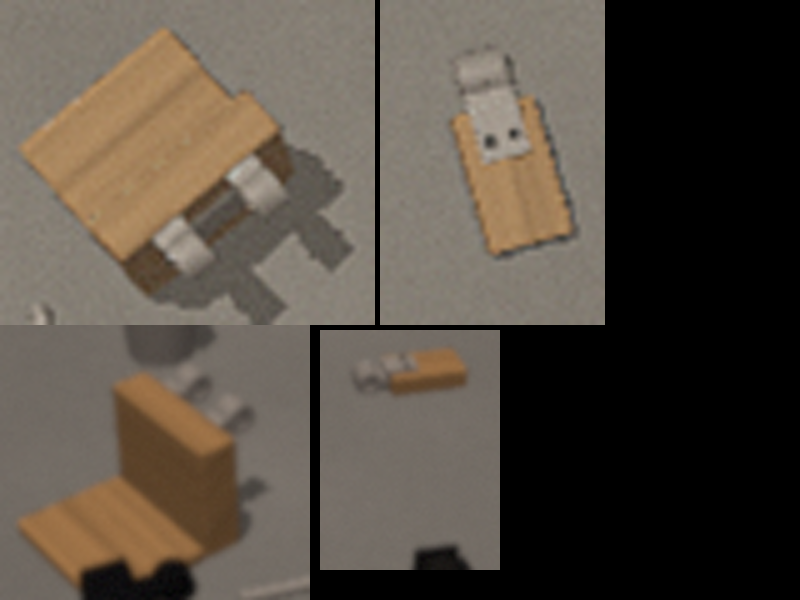

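The crop shows the gap between the two steel knuckles of the left bookend, and the flap lying with its knuckle up-left. Next I fit the knuckle axes from the depth points and work out the first move.

```bash
cat >> h.py <<'E'
from scipy.optimize import least_squares
def axfit(Q,yaw,r=.012,zfix=None):
    """circle (radius r) across the axis y; returns along-x coordinate and height"""
    a=np.radians(yaw);e=np.array([np.cos(a),np.sin(a)]);s=Q[:,:2]@e;z=Q[:,2]
    f=lambda p:np.hypot(s-p[0],z-(p[1] if zfix is None else zfix))-r
    o=least_squares(f,[s.mean(),z.max()-r],loss="soft_l1",f_scale=.001);return o.x,np.sqrt(np.mean(o.fun**2))
def move(target,yaw):
    """shift along the tool axes and turn (deg) from present pose to TCP target, tool x at yaw"""
    s=env.observe();R=np.array(s["tool_rot"]);y=np.degrees(np.arctan2(R[1,0],R[0,0]))
    print("pos",np.round(s["position"],4),"yaw",round(y,2),"shift",(R.T@(np.array(target)-s["position"])).round(4),"turn",round(-((yaw-y+180)%360-180),2))
E
python3 - <<'E'
from h import *
T=dict(np.load("top.npz"));S=dict(np.load("side.npz"))
for nm,D,box in(("top",T,(195,140,270,205)),("side",S,(190,210,280,262))):
    P=pts(D);x0,y0,x1,y1=box;hs=cv2.cvtColor(D["img"],cv2.COLOR_RGB2HSV)
    m=np.zeros(hs.shape[:2],bool);m[y0:y1,x0:x1]=1
    w=m&(hs[...,1]>70)&(P[...,2]>.084)
    print(nm,"blocktop",w.sum(),cv2.minAreaRect((P[w][:,:2]*1000).astype(np.float32)),np.median(P[w][:,2]))
    k=m&(hs[...,1]<60)&(P[...,2]>.07)&(P[...,2]<.11)
    for yaw in(42.5,43.5):
        Q=P[k];a=np.radians(yaw);s=Q[:,0]*np.cos(a)+Q[:,1]*np.sin(a);t=-Q[:,0]*np.sin(a)+Q[:,1]*np.cos(a)
        lo,hi=t<np.mean(t),t>=np.mean(t)
        print(yaw,"s rng",np.percentile(s,[1,50,99]).round(4),"all",axfit(Q[s<np.percentile(s,70)],yaw),"lo",axfit(Q[lo&(s<np.percentile(s,70))],yaw)[0],"hi",axfit(Q[hi&(s<np.percentile(s,70))],yaw)[0],
          "t",np.percentile(t[lo],[1,50,99]).round(4),np.percentile(t[hi],[1,50,99]).round(4))
for nm,D,box in(("top",T,(300,225,335,245)),("side",S,(290,205,305,222))):
    P=pts(D);x0,y0,x1,y1=box;hs=cv2.cvtColor(D["img"],cv2.COLOR_RGB2HSV)
    Q=P[y0:y1,x0:x1].reshape(-1,3);sa=hs[y0:y1,x0:x1,1].ravel();a=np.radians(17)
    s=Q[:,0]*np.cos(a)+Q[:,1]*np.sin(a);t=-Q[:,0]*np.sin(a)+Q[:,1]*np.cos(a);g=(Q[:,2]>.008)&(sa<60)&(s>.447+.045)
    print(nm,"flap kn",g.sum(),axfit(Q[g],17,zfix=.012),axfit(Q[g],17),np.percentile(s[g],[1,99]),np.percentile(t[g],[2,50,98]))
move([.467,-.002,.12],197)
E
```

```text
top blocktop 461 ((662.1641235351562, 235.77279663085938), (31.222816467285156, 109.47371673583984), 43.374229431152344) 0.08921717038196947
42.5 s rng [0.6023 0.6162 0.6344] all (array([0.61423978, 0.08445534]), np.float64(0.0017713702759876437)) lo [0.61403235 0.08420445] hi [0.61441067 0.08466513] t [-0.3094 -0.2981 -0.2896] [-0.2572 -0.2483 -0.2396]
43.5 s rng [0.5973 0.611  0.6292] all (array([0.60936401, 0.08447101]), np.float64(0.0017853868532531692)) lo [0.60873004 0.08420242] hi [0.60998031 0.08465653] t [-0.3199 -0.3086 -0.3004] [-0.2679 -0.2589 -0.2503]
side blocktop 382 ((660.4000854492188, 239.3980255126953), (33.338050842285156, 109.361083984375), 42.93136215209961) 0.08944280844221887
42.5 s rng [0.6039 0.6173 0.6323] all (array([0.61945388, 0.08541693]), np.float64(0.0026313839559534632)) lo [0.61939297 0.08550088] hi [0.61953589 0.08531837] t [-0.3057 -0.2917 -0.2852] [-0.2545 -0.2411 -0.2356]
43.5 s rng [0.5994 0.6127 0.6278] all (array([0.61465577, 0.0854406 ]), np.float64(0.0026443477949265578)) lo [0.61404032 0.08533448] hi [0.61533402 0.08551779] t [-0.3163 -0.3023 -0.2959] [-0.2655 -0.2518 -0.2463]
top flap kn 85 (array([0.50370704, 0.01622859]), np.float64(0.0017872098782973193)) (array([0.50361757, 0.01113564]), np.float64(0.0017027864719688917)) [0.49221078 0.51478263] [-0.15230023 -0.13988851 -0.12682789]
side flap kn 62 (array([0.5029566 , 0.01421667]), np.float64(0.002641204005329824)) (array([0.50297333, 0.01145755]), np.float64(0.002616223514375592)) [0.49268798 0.51487923] [-0.14889717 -0.13064345 -0.12089533]
pos [0.2058 0.5098 0.2308] yaw 158.01 shift [-0.4338 -0.3766  0.1111] turn -38.99
```

>>> drive_tool:
  series:
    - [[-0.434,-0.377,0.06],-39,0.085]
    - [[-0.434,-0.377,0.06],-39,0.085]
    - [[-0.434,-0.377,0.06],-39,0.085]
    - [[-0.434,-0.377,0.06],-39,0.085]
    - [[-0.434,-0.377,0.06],-39,0.085]
    - [[-0.434,-0.377,0.06],-39,0.085]
    - [[-0.434,-0.377,0.06],-39,0.085]
    - [[-0.434,-0.377,0.06],-39,0.085]
    - [[-0.434,-0.377,0.06],-39,0.085]
    - [[-0.434,-0.377,0.06],-39,0.085]
    - [[-0.434,-0.377,0.06],-39,0.085]
    - [[-0.434,-0.377,0.06],-39,0.085]
    - [[-0.434,-0.377,0.11],-39,0.085]
    - [[-0.434,-0.377,0.14],-39,0.085]
    - [[-0.434,-0.377,0.14],-39,0.085]
    - [[-0.434,-0.377,0.14],-39,0.085]

```text
time_s: 1.7
position: [0.4674, -0.002, 0.0919]
tool_rot: [[-0.956, -0.293, -0.0], [-0.293, 0.956, 0.0], [0.0, 0.0, -1.0]]
ft_force: [0.6, 0.1, 0.4]
grip_width: 0.0849
gripper_force: 0.0
```

Run:
```python
from h import *
cap("top","pics/t1.png");cap("side")
a=cv2.imread("pics/t1.png")[180:300,260:400];b=cv2.cvtColor(np.load("side.npz")["img"],4)[130:250,260:400]
cv2.imwrite("pics/c2.png",np.hstack([cv2.resize(a,None,fx=2.85,fy=2.85),cv2.resize(b,None,fx=2.85,fy=2.85)]))
move([.467,-.0025,.002],197)
```

```text
pos [ 0.468 -0.002  0.093] yaw -162.95 shift [ 0.0014 -0.0001  0.091 ] turn 0.05
```

View pics/c2.png

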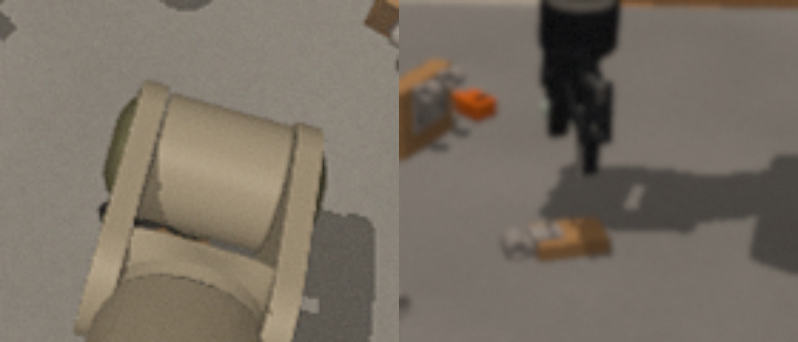

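The top view is hidden by the arm. In the side view the fingers stand above the board (580,165) over the flap (560,238).

>>> drive_tool:
  series:
    - [[0.001,0,0.04],0,0.085]
    - [[0.001,0,0.07],0,0.085]
    - [[0.001,0,0.085],0,0.085]
    - [[0.001,0,0.09],0,0.085]
    - [[0.001,0,0.09],0,0.085]
    - [[0.001,0,0.09],0,0.03]
    - [[0.001,0,0.09],0,0.03]
    - [[0.001,0,0.09],0,0.03]
    - [[0.001,0,0.09],0,0.03]
    - [[0.001,0,0.09],0,0.03]
    - [[0.001,0,0.09],0,0.03]
    - [[0.001,0,0.09],0,0.03]
    - [[0.001,0,0.09],0,0.03]
    - [[0.001,0,0.09],0,0.03]
  newtons: 60

```text
time_s: 3.2
position: [0.4667, -0.0025, 0.0024]
tool_rot: [[-0.956, -0.293, 0.002], [-0.293, 0.956, -0.0], [-0.002, -0.001, -1.0]]
ft_force: [-2.2, -0.2, 9.1]
grip_width: 0.0448
gripper_force: 61.5
```

Run:
```python
from h import *
s=env.observe();print(s["grip_width"],s["gripper_force"],s["position"],s["ft_force"])
```

```text
0.04477006522709291 61.51354193687439 [ 0.46669293 -0.00248444  0.00239564] [-2.24405446 -0.19288267  9.10502007]
```

>>> drive_tool:
  series:
    - [[0,0,-0.02],0,0.03]
    - [[0,0,-0.05],0,0.03]
    - [[0,0,-0.09],0,0.03]
    - [[-0.02,0.018,-0.1],-5,0.03]
    - [[-0.05,0.045,-0.1],-10,0.03]
    - [[-0.08,0.07,-0.1],-16,0.03]
    - [[-0.105,0.09,-0.1],-21,0.03]
    - [[-0.121,0.104,-0.1],-26,0.03]
    - [[-0.121,0.104,-0.1],-26,0.03]
    - [[-0.121,0.104,-0.085],-26,0.03]
    - [[-0.121,0.104,-0.073],-26,0.03]
    - [[-0.121,0.104,-0.073],-26,0.03]
    - [[-0.121,0.104,-0.073],-26,0.03]
    - [[-0.121,0.104,-0.073],-26,0.03]

```text
time_s: 4.6
position: [0.5518, 0.1321, 0.0749]
tool_rot: [[-0.732, -0.682, 0.001], [-0.682, 0.732, -0.0], [-0.001, -0.001, -1.0]]
ft_force: [0.8, 0.1, -1.4]
grip_width: 0.0448
gripper_force: 61.9
```

Run:
```python
from h import *
cap("top","pics/t2.png");cap("side","pics/s2.png")
a=cv2.imread("pics/t2.png")[130:250,190:330];b=cv2.imread("pics/s2.png")[170:290,190:330]
cv2.imwrite("pics/c3.png",np.hstack([cv2.resize(a,None,fx=2.85,fy=2.85),cv2.resize(b,None,fx=2.85,fy=2.85)]))
move([.5955,.1734,.0754],223)
```

```text
pos [0.5518 0.1323 0.0749] yaw -137.01 shift [-0.06    0.0002 -0.0005] turn -0.01
```

View pics/c3.png

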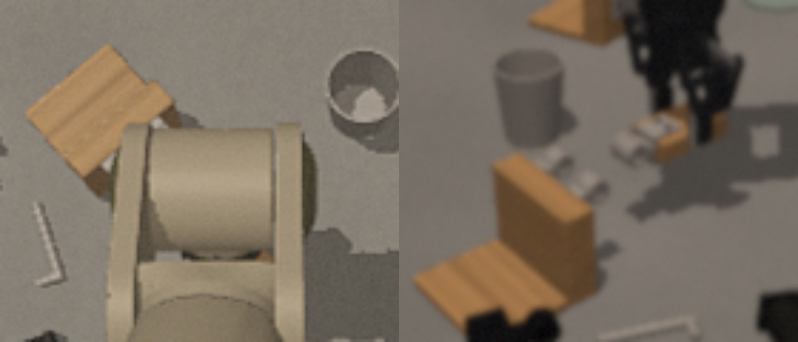

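The side view (right half) shows the flap held level at crop (640,148) in front of the bookend's knuckles at (555,162) and (590,190). I compare all three in this one view.

```bash
cat >> h.py <<'E'
def three(D,yaw=43.):
    P=pts(D);hs=cv2.cvtColor(D["img"],cv2.COLOR_RGB2HSV);a=np.radians(yaw)
    s=P[...,0]*np.cos(a)+P[...,1]*np.sin(a);t=-P[...,0]*np.sin(a)+P[...,1]*np.cos(a)
    return P,hs,s,t
E
python3 - <<'E'
from h import *
D=dict(np.load("side.npz"));P,hs,s,t=three(D)
m=(hs[...,1]<65)&(hs[...,2]>75)&(P[...,2]>.074)&(P[...,2]<.105)&(s>.5)&(s<.63)&(t>-.33)&(t<-.22)
n,l,st,c=cv2.connectedComponentsWithStats(m.astype(np.uint8))
for i in range(1,n):
    if st[i,4]<15: continue
    g=l==i;print(st[i],c[i].round(1),"s",np.percentile(s[g],[1,5,50,95,99]).round(4),"t",np.percentile(t[g],[1,5,50,95,99]).round(4),"z",np.percentile(P[g][:,2],[5,50,95]).round(4))
    gg=g&(s<np.percentile(s[g],1)+.022);print("  ax",axfit(P[gg],43),axfit(P[gg],43,zfix=.085), "ztop",np.percentile(P[gg][:,2],99))
w=(hs[...,1]>80)&(P[...,2]>.06)&(P[...,2]<.105)&(s>.4)&(s<.6)&(t>-.35)&(t<-.2)
print("board",w.sum(),cv2.minAreaRect((P[w][:,:2]*1000).astype(np.float32)),np.percentile(P[w][:,2],[50,90,99]),"t",np.percentile(t[w],[1,99]))
q=P[w&(P[...,2]>.088)];A=np.c_[q[:,:2],np.ones(len(q))];print("tilt plane",np.linalg.lstsq(A,q[:,2],rcond=None)[0])
np.set_printoptions(linewidth=200)
R=cv2.Rodrigues(np.array(D["rvec"],float))[0]
def px(p): return cv2.projectPoints(np.array([p]),D["rvec"],D["tvec"],D["camera_matrix"],None)[0].ravel()
print("pred flap kn px",px([.5518+.0424,.1323+.0396,.085]),"gap",px([.6379,.213,.085]))
im=cv2.cvtColor(D["img"],4)[205:250,225:300];cv2.imwrite("pics/c4.png",cv2.resize(im,None,fx=10,fy=10,interpolation=cv2.INTER_CUBIC))
E
```

```text
[264 211  24  18 208] [274.4 219.1] s [0.5065 0.5109 0.5451 0.5631 0.5643] t [-0.2909 -0.2893 -0.2746 -0.2655 -0.2642] z [0.0781 0.093  0.0967]
  ax (array([0.51611445, 0.08541522]), np.float64(0.001780139983920923)) (array([0.5161815 , 0.08572341]), np.float64(0.0018463246174088472)) ztop 0.0975230378698897
[292 213   2  10  16] [292.4 217.6] s [0.5007 0.5011 0.5026 0.5039 0.5048] t [-0.2538 -0.2534 -0.2519 -0.2497 -0.2496] z [0.0792 0.0908 0.1015]
  ax (array([0.51266387, 0.09062904]), np.float64(0.0021998508506969458)) (array([0.51241178, 0.09186145]), np.float64(0.003588163099436553)) ztop 0.10338645711058783
[238 221  14  12  99] [244.9 226.3] s [0.6027 0.604  0.6157 0.6278 0.6293] t [-0.3107 -0.3096 -0.2966 -0.2917 -0.2896] z [0.0781 0.0894 0.0969]
  ax (array([0.61268335, 0.08525764]), np.float64(0.002910862168487653)) (array([0.6128051 , 0.08619404]), np.float64(0.002943413587691747)) ztop 0.0980954901906561
[249 230  15  12 104] [257.2 235.2] s [0.6024 0.6047 0.6151 0.6275 0.6295] t [-0.2606 -0.2577 -0.2462 -0.242  -0.2415] z [0.0776 0.0892 0.0968]
  ax (array([0.61414772, 0.08492537]), np.float64(0.0027517032833443327)) (array([0.61411553, 0.08600311]), np.float64(0.002745790303538707)) ztop 0.09783773493693741
board 210 ((549.1703491210938, 142.030517578125), (71.54954528808594, 59.726348876953125), 64.36417388916016) [0.0907576  0.09345748 0.10004047] t [-0.30120937 -0.24286944]
tilt plane [-0.00444953 -0.00089552  0.09485771]
pred flap kn px [270.18072691 221.70387657] gap [250.71246722 230.22585295]
```

View pics/c4.png

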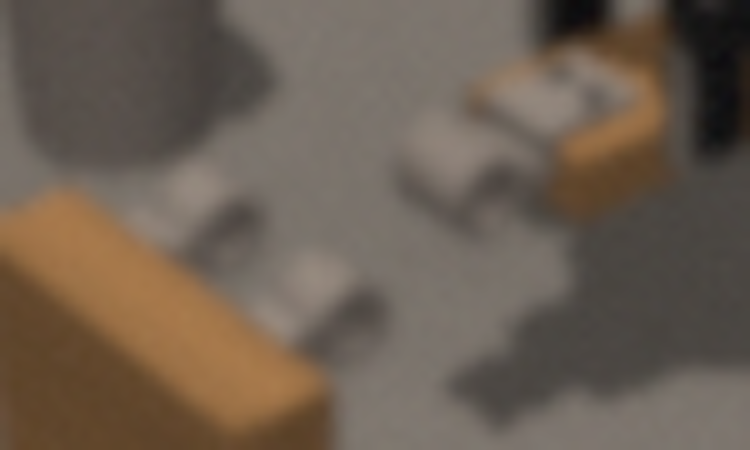

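The crop shows all three knuckles clearly, flap at (460,165) and fixed ones at (195,200) and (325,280). The flap should shift about 1.5 mm to +y along the hinge, and about 60 mm inward. I go in slowly in two stages.

>>> drive_tool:
  series:
    - [[-0.01,0.0017,0],0.4,0.03]
    - [[-0.02,0.0017,0],0.4,0.03]
    - [[-0.028,0.0017,0],0.4,0.03]
    - [[-0.033,0.0017,0],0.4,0.03]
    - [[-0.037,0.0017,0],0.4,0.03]
    - [[-0.04,0.0017,0],0.4,0.03]
    - [[-0.042,0.0017,0],0.4,0.03]
    - [[-0.044,0.0017,0],0.4,0.03]
    - [[-0.045,0.0017,0],0.4,0.03]
    - [[-0.045,0.0017,0],0.4,0.03]
    - [[-0.045,0.0017,0],0.4,0.03]

```text
time_s: 5.8
position: [0.5832, 0.1643, 0.0743]
tool_rot: [[-0.736, -0.677, -0.0], [-0.677, 0.736, -0.0], [0.0, 0.0, -1.0]]
ft_force: [0.4, -0.9, -0.8]
grip_width: 0.0446
gripper_force: 61.9
```

Run:
```python
from h import *
s=env.observe();print(s["ft_force"],s["wrist_torque"]);D=cap("side");cap("top")
im=cv2.cvtColor(D["img"],4)[205:250,225:300];cv2.imwrite("pics/c5.png",cv2.resize(im,None,fx=10,fy=10,interpolation=cv2.INTER_CUBIC))
```

```text
[ 0.39023312 -0.85851324 -0.8117534 ] [-0.00155408  0.04693687  0.03713817]
```

View pics/c5.png

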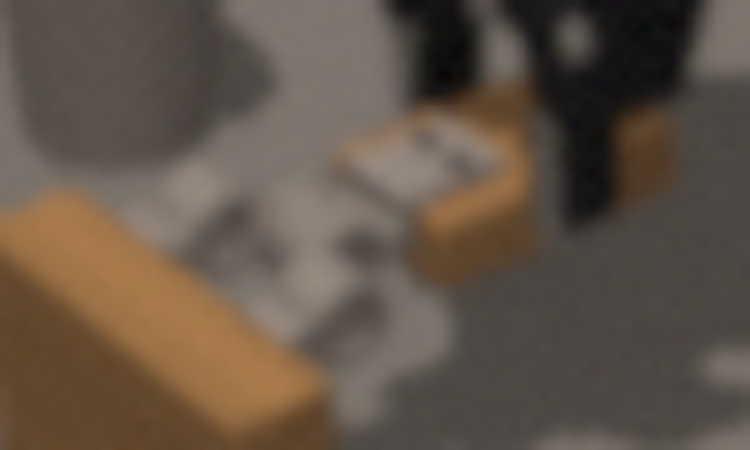

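No contact force, and the knuckle is entering the gap between the fixed ones (crop 310,220). Now the rest of the way in, and up 1 mm.

>>> drive_tool:
  series:
    - [[-0.003,0,-0.001],0,0.03]
    - [[-0.006,0,-0.001],0,0.03]
    - [[-0.009,0,-0.001],0,0.03]
    - [[-0.012,0,-0.001],0,0.03]
    - [[-0.014,0,-0.001],0,0.03]
    - [[-0.016,0,-0.001],0,0.03]
    - [[-0.016,0,-0.001],0,0.03]
    - [[-0.016,0,-0.001],0,0.03]

```text
time_s: 6.7
position: [0.595, 0.1752, 0.0753]
tool_rot: [[-0.736, -0.677, -0.0], [-0.677, 0.736, -0.0], [0.0, 0.0, -1.0]]
ft_force: [0.2, -0.6, -0.7]
grip_width: 0.0442
gripper_force: 61.9
```

Run:
```python
from h import *
s=env.observe();print(s["ft_force"],s["wrist_torque"],s["position"])
O=cap("side");P,hs,s,t=three(O,42.6)
m=(hs[...,1]<65)&(hs[...,2]>75)&(P[...,2]>.09)&(P[...,2]<.105)&(s>.6)&(s<.635)&(t>-.33)&(t<-.22)
# ridge of the tubes: highest points per slice along the hinge
for a in np.arange(-.31,-.235,.005):
    g=m&(t>a)&(t<a+.005)
    if g.sum()>3: print(round(a+.0025,4),g.sum(),"s",np.percentile(s[g],[5,50,95]).round(4),"fit",axfit(P[g],42.6,zfix=None)[0].round(4),"z95",np.percentile(P[g][:,2],95).round(4))
im=cv2.cvtColor(O["img"],4)[205:250,225:300];cv2.imwrite("pics/c6.png",cv2.resize(im,None,fx=10,fy=10,interpolation=cv2.INTER_CUBIC))
```

```text
[ 0.23915474 -0.55871575 -0.71757414] [-0.0202509  -0.01468243 -0.05160128] [0.59500906 0.17520847 0.0752877 ]
-0.3025 12 s [0.609  0.6191 0.6244] fit [0.6139 0.0849] z95 0.0974
-0.2975 10 s [0.6123 0.6213 0.6252] fit [0.6137 0.0851] z95 0.0976
-0.2925 8 s [0.6102 0.6168 0.6202] fit [0.6132 0.0849] z95 0.0976
-0.2875 10 s [0.6099 0.6171 0.6248] fit [0.6155 0.0835] z95 0.0965
-0.2825 10 s [0.6093 0.619  0.6256] fit [0.6152 0.0842] z95 0.0965
-0.2775 11 s [0.61   0.6181 0.6258] fit [0.6153 0.0838] z95 0.0963
-0.2725 10 s [0.6071 0.6184 0.625 ] fit [0.6148 0.0844] z95 0.0968
-0.2675 12 s [0.6116 0.6191 0.6236] fit [0.6156 0.084 ] z95 0.0962
-0.2625 11 s [0.61   0.6199 0.6246] fit [0.6148 0.0833] z95 0.0962
-0.2575 5 s [0.6101 0.6181 0.6226] fit [0.6135 0.0826] z95 0.0944
-0.2525 12 s [0.6092 0.6176 0.6279] fit [0.6148 0.0841] z95 0.0963
-0.2475 13 s [0.6114 0.6214 0.6313] fit [0.6166 0.0844] z95 0.0966
-0.2425 10 s [0.6107 0.6211 0.6241] fit [0.6145 0.0845] z95 0.0967
-0.2375 16 s [0.6086 0.6168 0.6253] fit [0.6166 0.0833] z95 0.0969
```

View pics/c6.png

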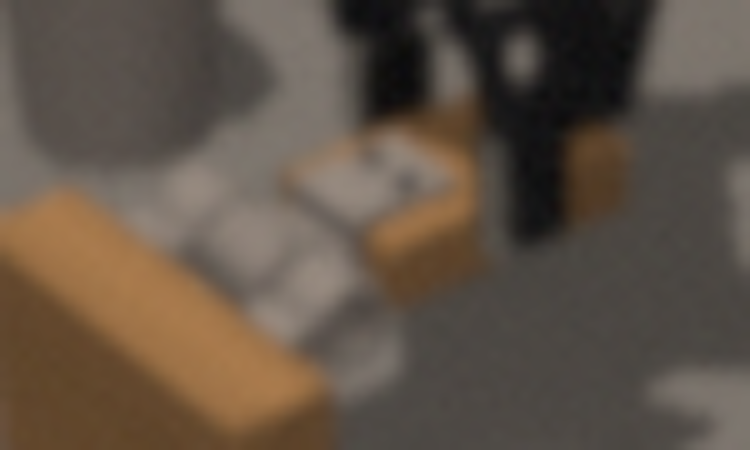

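In the final position the flap's knuckle sits in line between the fixed ones (crop 240,240), about 0.5 mm low, with no contact force. I check side clearance with small ±1.5 mm shifts.

>>> drive_tool:
  series:
    - [[0,0.0005,-0.0004],0,0.03]
    - [[0,0.001,-0.0004],0,0.03]
    - [[0,0.0015,-0.0004],0,0.03]
    - [[0,0.0015,-0.0004],0,0.03]
    - [[0,0.0015,-0.0004],0,0.03]

```text
time_s: 7.25
position: [0.594, 0.1763, 0.0757]
tool_rot: [[-0.736, -0.677, -0.0], [-0.677, 0.736, -0.0], [0.0, 0.0, -1.0]]
ft_force: [0.2, -0.0, -1.3]
grip_width: 0.0447
gripper_force: 61.9
```

>>> drive_tool:
  series:
    - [[0,-0.001,0],0,0.03]
    - [[0,-0.002,0],0,0.03]
    - [[0,-0.0025,0],0,0.03]
    - [[0,-0.003,0],0,0.03]
    - [[0,-0.003,0],0,0.03]
    - [[0,-0.003,0],0,0.03]

```text
time_s: 7.85
position: [0.596, 0.1741, 0.0757]
tool_rot: [[-0.736, -0.677, -0.0], [-0.677, 0.736, 0.0], [0.0, 0.0, -1.0]]
ft_force: [-0.2, -0.1, -0.2]
grip_width: 0.0448
gripper_force: 61.9
```

Both sides are free by 1.5 mm. I go back to the middle and check once more before handing in.

>>> drive_tool:
  series:
    - [[0,0.0008,0],0,0.03]
    - [[0,0.0015,0],0,0.03]
    - [[0,0.0015,0],0,0.03]
    - [[0,0.0015,0],0,0.03]
    - [[0,0.0015,0],0,0.03]

```text
time_s: 8.35
position: [0.5951, 0.1752, 0.0758]
tool_rot: [[-0.736, -0.677, 0.0], [-0.677, 0.736, 0.0], [-0.0, -0.0, -1.0]]
ft_force: [0.4, 0.2, -1.2]
grip_width: 0.0445
gripper_force: 61.9
```

Run:
```python
from h import *
O=cap("side");P,hs,s,t=three(O,42.6)
m=(hs[...,1]<65)&(hs[...,2]>75)&(P[...,2]>.088)&(P[...,2]<.105)&(s>.6)&(s<.635)
for a,b in((-.307,-.291),(-.287,-.265),(-.255,-.239)):
    g=m&(t>a)&(t<b);print(axfit(P[g],42.6)[0].round(4),np.percentile(P[g][:,2],95).round(4))
o=env.observe();print(o["ft_force"],o["position"],o["gripper_force"])
```

```text
[0.6151 0.0843] 0.0969
[0.6138 0.0845] 0.0971
[0.6154 0.0839] 0.0965
[ 0.32238094 -0.97776966 -1.09778811] [0.59508049 0.17521996 0.07574765] 61.91143870353699
```

```bash
python3 -c "
from rig import env
print(env.close_job())"
```

```text
the job is handed in; nothing more can be done
None
```

The flap is held with its knuckle in the left bookend's gap, ready for the pin. The last camera check put the holes in line to within about 1.5 mm; there was no contact force, and the job was handed in at about 8.4 s.

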